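# Load specimen rings onto the test mandrel

### The job

Pick the steel mandrel out of its cradle by the square handle and thread it through all three white rings standing in the V-rack, pushing until its collar presses them tight together against the sprung stop: firmly enough that the spring clearly gives (about 8 N), but never harder than 15 N. Then lift the three rings off the rack together on the mandrel and lay it back in the two forks of the cradle as it was before, the rings still close together against the collar, and let go. Do not touch the rings with the gripper, and leave the other things on the bench alone.

Things in the scene. Friction and masses are not known exactly. Their poses are not given: they have to be found in the camera images.
- mandrel: Steel mandrel, about 0.2 kg: round rod, 12 mm diameter. Origin on its axis at the collar face the rings rest on; y axis along the rod to the tip, z up as it lies. Rod: 120 mm from that face to the tip, the last 17 mm tapering to a 3 mm nose. Collar 30 mm diameter, y -7 to 0 mm; bare 12 mm neck y -40 to -7 mm, then the handle. Seated ring centres: y = 12, 36, 60 mm. Starts in the cradle.
- handle (a point): Middle of the mandrel's aluminium square handle, on the rod's axis. The handle is 20 x 20 mm in section and 65 mm long along the mandrel's y axis (y -105 to -40 mm, so this point is at y = -72.5 mm); free on both sides to be gripped from above.
- cradle: Fixed cradle: steel base 70 x 150 x 10 mm with two upward-open 90 degree aluminium V forks at y = -56 and +56 mm, each 10 mm thick, mouth 34 mm wide. Origin: middle of the base's underside, on the bench; z up; y axis: the way the mandrel lies, tip to +y.
- seat (a point): Point of the cradle where the mandrel's collar face belongs: x = 0, y = -32 mm, 60 mm above the bench, the height of a lying mandrel's axis (neck in the -y fork, bare rod in the +y fork; it can lie up to 10 mm either way along y).
- rack: Fixed rack: steel base with an aluminium 90 degree V trough along its y axis, y -58 to +70 mm. Origin on the bench under the rings' axis, z up. The rings' axis is 45 mm above the bench at x = 0. Trough edges: 41 mm high, 24 mm either side. Open at -y: the mandrel enters there and travels to +y. Nothing is in front of it.
- rack_end (a point): On the rings' axis at the trough's +y end (y = 70 mm). Here stands the sprung stop, a steel yoke with an 18 mm wide slot, open upwards, that lets the rod through. Its face is NOT measured: anywhere from rack y = 40 to 64 mm. It yields to +y by 6 N per mm and strikes solid at 5 mm. Stop posts are 64 mm high.
- ring_a: White plastic ring specimen, outer diameter 40, bore 16, length 24 mm, about 47 g, standing on edge in the rack's trough, free to slide along it: the one nearest the trough's open -y end. Origin at its centre; its y axis lies along the bore (it may roll about it).
- ring_b: A ring like ring_a, the middle one of the three in the trough; gaps of a few mm lie between the rings.
- ring_c: A ring like ring_a, the one nearest the stop; at the start it does not touch the stop.
- gauge: Small steel gauge block, 30 x 10 x 10 mm, lying on the bench between rack and cradle; leave alone.
- weight: Brass calibration weight with a knob, 32 mm in diameter, 46 mm high; leave alone.
- jar: Clear sample jar with a white cap, 60 mm in diameter, 75 mm high; leave alone.
- driver: Screwdriver lying on the bench; leave alone.
- caliper: Calliper with a steel beam 160 mm long and a black slide, lying flat on the bench; leave alone.
- disc: Solid white plastic disc lying flat on the bench, 60 mm in diameter, 16 mm high; leave alone.
- can: Aluminium can 66 mm in diameter, 90 mm high; leave alone.
Not all that is in view belongs to the job. What is shaped like the cradle but turquoise is not meant. Leave any purple look-alike of the ring_c alone.

How it is judged:
By the outcome, as a careful person would: the job done as asked, in the order asked, and still so for the second after the job is handed in, with the robot touching nothing.
It also fails if it takes over 66 s, if anything falls off the work surface, if the arm or the gripper's body presses on something with over 40 N, if the wrist force passes 120 N, or if a joint passes its speed limit or range.

### The arm

A 7-joint arm with a two-finger parallel gripper is mounted at the origin on the work surface. World frame = base frame: x ahead of the robot, y to its left, z up, the work surface at z = 0. Lengths are in mm, angles in rad, forces in N, time in s.
With the tool pointing down it reaches from about 400 to 925 mm from the base axis. Payload 5.6 kg.
Tool frame: the origin (TCP) lies on the centre line of the jaws, within the pads' length; the fingertips stand 8 mm ahead of it and the grasp point (between the pads) lies 11 mm behind it (robot.tcp_to_tips is the distance from the TCP to the fingertips, in mm); z points along the fingers, y is the line along which they close (so a half turn about z gives the same grasp; the last joint's range is limited). The gripper opens to 85 mm and grips with 20 to 120 N. Pads are 22 mm wide; open, the fingers measure 114 mm over their backs; the gripper's body (76 mm by 85 mm) begins 54 mm behind the grasp point. The pads swing forward as they close: fully open they stand 13 mm farther back than shut.
Start: joints at [1.291, 0.468, -0.012, 1.603, 0.006, 1.071, -0.056], TCP at [152.443, -631.877, 239.29] pointing down, gripper open.
Joint ranges: [-2.53, 2.53], [-0.31, 2.02], [-1.57, 1.55], [0.28, 2.44], [-1.29, 4.43], [0.15, 1.84], [-2.92, 2.92]. Speed limits (rad/s): [2.57, 2.57, 3.14, 3.14, 3.14, 3.14, 3.14].

### API

Orientations are given as a unit quaternion [x, y, z, w].
In Python, from plant import status, read_camera, robot, nets gives the robot as it stands. The module is installed in compiled form; this text tells all that it offers.
- The arm moves only by the shell command python3 -m pendant 'ROWS' [FORCE]. ROWS is JSON, a list of rows, each a list of 3 entries, a list of its own where there are three numbers: the shift along the tool's x, y, z in units of 0.12 m (1.0 is 0.12 m), then the turn, a rotation vector about the tool's x, y, z in units of 0.5 rad (1.0 is 0.5 rad), then the gripper's target within -1 to 1 (fully open at 1, half-way at 0, shut at -1). In form: [[[x, y, z], [rx, ry, rz], hand], ...]. A call has 1 to 8 rows; each row is the pose to reach, as a shift and turn from the pose commanded when the call began, along the tool's axes at that moment; what a row does not reach only later rows make up. A row lasts 1/10 s, in which the tool goes at most 50 mm and 8.59 degrees, less where a joint would pass 70% of its speed; a pose out of reach is approached as far as the arm can. A call with a number of a shift or a turn outside -1 to 1 is refused whole. A call with a gripper value outside its range is refused whole. The fingers move at their own pace and stop on an object; FORCE is the grip in N (left out, the last holds). Time passes only in rows, so rows that repeat a pose let the fingers close. It gives the time, the measured TCP pose, the force, the opening and the grip force at its end, in the units of the state.
- status.sense(): the state, without advancing time (a new reading comes with each control period).
- read_camera(name): name is "scene" or "top"; returns a dict with "color" (400x640x3 uint8, red, green, blue), "depth" (400x640 float32, mm along the optical axis (not along the pixel's ray), 0 where there is no reading), "fx", "fy", "cx", "cy" (pixels), "rvec" (rotation vector, rad) and "tvec" (3), from world to camera coordinates, as OpenCV has them. Camera axes: x right, y down, z forward; pixel columns grow to the right and rows downward; lengths in mm; the calibration is good to about 2 mm. A picture is of the moment at which its call begins.
- robot.close_job(): hands the job in; it is judged then, once.
Trained networks look in the newest picture that a camera, given by its name, has taken for a name from the list of things; names that differ only in an ending like _2 or _b are one class to them, and where a whole thing is asked for, a point or a joint stands for the part that bears it (a point fixed in the world has none). Each returns a list of dicts, best first, with "conf" (0 to 1); they miss things now and then, are a little off and sometimes report something else, mostly with a low value. They report only what shows in the picture. A call takes as long as a camera call. They do not tell look-alikes from the thing itself.
- nets.spot_in(target, camera): "at" ([x, y, z] in mm, in world coordinates, good to about 4 mm: the middle of the surface that is visible of it).
- nets.silhouettes(target, camera): "pixels" (400x640 bool, what is visible of it).
- nets.landmark_of(target, camera): "at" ([x, y, z] in mm, in world coordinates, good to about 4 mm: a listed point, or the origin of a listed thing).
The state is a dict: "clock": time; "joint_positions": joint angles; "joint_velocities": joint speeds; "joint_torque": joint torques, N m; "ee_pos": TCP position; "tcp_rot": TCP orientation; "force": force on the tool from outside, world axes, zero at the start; "moment": the same for the moment, N m; "finger_gap": opening from 0.0 (shut) to 1.0 (fully open); "gripper_force": force on a finger pad.
Only numpy, scipy, OpenCV 4.12 (cv2) and the standard library are available. Lean on these libraries where they do the work, as an engineer would, in place of code of your own. Each camera call takes 0.05 s, during which the arm holds its last target. There are 200 camera calls.

## Working session

There is one attempt and no reset: what is moved stays moved. The work goes in short steps, Python scripts to look and compute and a shell command to move; the robot and the scene stay as the last step left them, time stands still between calls to the robot, and variables do not carry over. Pictures are saved under pics/ and viewed, at most 10 in all, crops included, and the job is handed in when it is done.

```bash
mkdir -p pics
cat > h.py <<'E'
import numpy as np, cv2
from plant import status, read_camera, robot, nets
from scipy.spatial.transform import Rotation as R
def cloud(c):
    d=c["depth"].astype(float); v,u=np.mgrid[0:400,0:640]
    p=np.stack([(u-c["cx"])/c["fx"]*d,(v-c["cy"])/c["fy"]*d,d],-1)
    M=cv2.Rodrigues(np.array(c["rvec"],float))[0]
    w=(p-np.array(c["tvec"],float).ravel())@M
    w[d<=0]=np.nan
    return w
E
python3 - <<'E'
from h import *
for n in ("scene","top"):
    c=read_camera(n); cv2.imwrite(f"pics/{n}0.png",c["color"][:,:,::-1])
    np.savez(f"{n}0.npz",**c)
    for t in ("mandrel","handle","cradle","seat","rack","rack_end","ring_a","gauge","jar","weight","can","disc"):
        print(n,t,[(np.round(r["at"]).tolist(),round(r["conf"],2)) for r in nets.landmark_of(t,n)])
s=status.sense(); print(s)
E
```

```text
scene mandrel [([625.0, 83.0, 60.0], 0.88)]
scene handle [([635.0, 9.0, 62.0], 0.93), ([622.0, 111.0, -1.0], 0.7)]
scene cradle [([624.0, 106.0, -1.0], 0.97), ([739.0, -120.0, 4.0], 0.82)]
scene seat [([622.0, 81.0, 59.0], 0.93), ([738.0, -148.0, 61.0], 0.84)]
scene rack [([445.0, -329.0, -1.0], 0.72), ([482.0, 147.0, 1.0], 0.65)]
scene rack_end [([474.0, 218.0, 44.0], 0.9)]
scene ring_a [([482.0, 136.0, 45.0], 0.71), ([386.0, 160.0, 13.0], 0.69), ([481.0, 163.0, 46.0], 0.59), ([483.0, 103.0, 44.0], 0.54)]
scene gauge [([550.0, 15.0, -2.0], 0.41)]
scene jar [([430.0, 358.0, -4.0], 0.92)]
scene weight [([532.0, 331.0, 0.0], 0.71)]
scene can [([577.0, -346.0, -3.0], 0.98)]
scene disc [([635.0, 367.0, -1.0], 0.72)]
top mandrel [([629.0, 76.0, 58.0], 0.96)]
top handle []
top cradle [([621.0, 113.0, 1.0], 0.9), ([738.0, -116.0, -4.0], 0.72), ([800.0, 103.0, 2.0], 0.56)]
top seat [([742.0, -153.0, 63.0], 0.96), ([553.0, 13.0, 1.0], 0.71), ([626.0, 78.0, 60.0], 0.68)]
top rack [([481.0, 149.0, -1.0], 0.74), ([440.0, -330.0, 2.0], 0.69)]
top rack_end [([476.0, 216.0, 47.0], 0.69), ([532.0, 3
[... 420 characters left out ...]
 1.29099273,  0.46752251, -0.01160155,  1.6026735 ,  0.00598091,
        1.07142605, -0.05632233]), 'joint_velocities': array([ 0.00089448,  0.00048486,  0.00151132,  0.00099196, -0.00049022,
        0.00024886,  0.00136154]), 'joint_torque': array([ 3.94621202e-04, -5.32237351e+01,  2.17847532e-02, -2.51624197e+01,
        1.16285487e-02,  1.28539890e-03,  4.80639997e-06]), 'ee_pos': array([ 152.45493954, -631.87904719,  239.2867294 ]), 'tcp_rot': array([ 9.93004690e-01,  1.18074912e-01, -1.04390675e-05,  4.44460655e-06]), 'force': array([-0.09234094, -0.05883717,  0.15984097]), 'moment': array([-0.0123795 , -0.01159787, -0.00480011]), 'gripper_force': 0.0, 'finger_gap': 0.9979974165856519}
```

View pics/scene0.png

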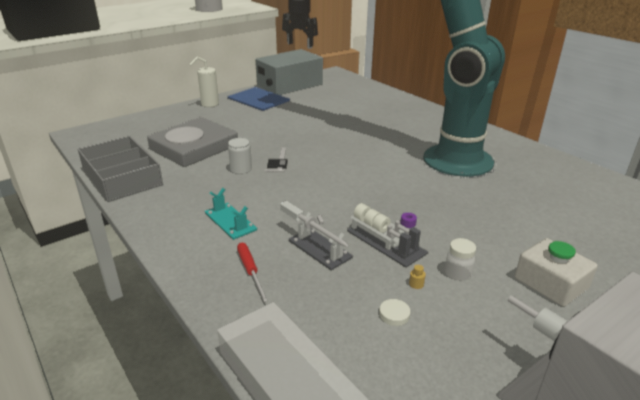

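View pics/top0.png

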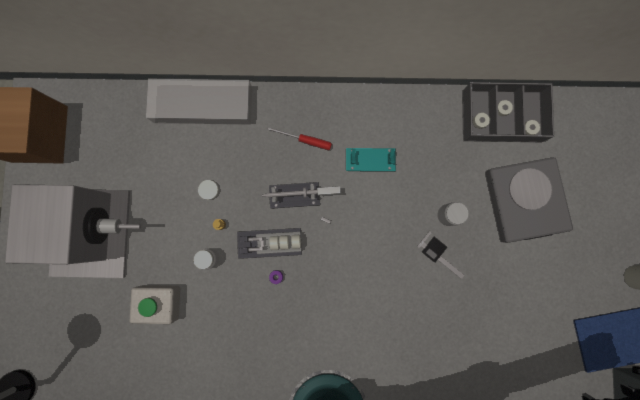

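The scene view shows the mandrel in the dark cradle at about (315,230), with the handle up-left. The rings are in the rack at about (375,218) with the stop at (410,240), the turquoise look-alike is at (230,215) and the purple ring at (408,220). In the top view the mandrel spans (262–340,192) with the tip to the left (+y world). The rack is at (240–302,243) with the stop on the left and its opening on the right.

```bash
cat >> h.py <<'E'
from scipy.optimize import least_squares
def fitcyl(P,r,x0,z0,ymid,fixz=None):
    # axis: x=a+b*(y-ymid), z=c+d*(y-ymid)
    def f(q):
        a,b,c,d=q; t=P[:,1]-ymid
        dx=(P[:,0]-a-b*t)*np.cos(np.arctan(b)); dz=P[:,2]-c-d*t
        return np.hypot(dx,dz)-r
    s=least_squares(f,[x0,0,z0,0],loss="soft_l1",f_scale=1.0)
    return s.x, np.sqrt(np.mean(s.fun**2)),len(P)
E
python3 - <<'E'
from h import *
for n in ("scene","top"):
    c=dict(np.load(f"{n}0.npz")); w=cloud(c).reshape(-1,3); w=w[~np.isnan(w[:,0])]
    M=cv2.Rodrigues(c["rvec"])[0]; print(n,"cam",np.round(-M.T@c["tvec"]), "fx",c["fx"])
    b=w[(abs(w[:,0]-500)<60)&(abs(w[:,1])<60)]; print("bench z",np.median(b[:,2]),b[:,2].std())
    x,y,z=w.T
    rings=w[(abs(x-482)<22)&(y>85)&(y<178)&(z>48)&(z<70)]
    print("rings",fitcyl(rings,20,482,45,135))
    h,e=np.histogram(rings[:,1],np.arange(80,184,3)); print(dict(zip(e.tolist(),h.tolist())))
    m=w[(abs(x-627)<25)&(y>-60)&(y<230)&(z>48)]
    rod=m[(m[:,1]>92)&(m[:,1]<185)&(abs(m[:,0]-624)<14)&(m[:,2]>57)]
    rod=rod[abs(rod[:,1]-(165))>12]
    print("rod",fitcyl(rod,6,625,60,130))
    for a in np.arange(-50,224,8):
        q=m[(m[:,1]>=a)&(m[:,1]<a+8)]
        if len(q): print(int(a),len(q),np.round([q[:,0].min(),np.median(q[:,0]),q[:,0].max(),np.percentile(q[:,2],90)],1).tolist(),end="; ")
    print()
    st=w[(abs(x-478)<35)&(y>165)&(y<235)&(z>40)]
    for a in np.arange(165,235,5):
        q=st[(st[:,1]>=a)&(st[:,1]<a+5)]
        if len(q): print(int(a),len(q),np.round([q[:,0].min(),q[:,0].mean(),q[:,0].max(),q[:,2].max()],1).tolist(),end="; ")
    print()
    for t in ("mandrel","rack","ring_a"): pass
E
```

```text
scene cam [1203.  864.  718.] fx 504.46953252760727
bench z 1.0714131658702266 2.1623975185020017
rings (array([ 4.83342207e+02, -4.75006192e-02,  4.50091115e+01, -1.39621827e-02]), np.float64(2.9562890340327073), 394)
{80: 0, 83: 1, 86: 2, 89: 10, 92: 8, 95: 8, 98: 10, 101: 10, 104: 14, 107: 16, 110: 34, 113: 2, 116: 0, 119: 2, 122: 4, 125: 21, 128: 9, 131: 16, 134: 8, 137: 12, 140: 17, 143: 24, 146: 9, 149: 4, 152: 12, 155: 17, 158: 14, 161: 12, 164: 16, 167: 17, 170: 27, 173: 38, 176: 0, 179: 0}
rod (array([ 6.23420944e+02, -8.49070752e-02,  6.11755491e+01, -2.12492432e-03]), np.float64(1.4826867476882837), 127)
-34 1 [638.4, 638.4, 638.4, 68.0]; -26 17 [627.2, 644.8, 648.3, 70.8]; -18 22 [627.7, 644.1, 648.1, 71.9]; -10 30 [629.0, 644.0, 647.5, 72.2]; -2 28 [624.1, 642.9, 646.3, 71.5]; 6 29 [628.6, 642.5, 646.1, 72.5]; 14 30 [623.8, 640.9, 644.6, 72.3]; 22 28 [623.4, 640.7, 644.6, 72.3]; 30 28 [623.2, 638.4, 644.5, 71.8]; 38 32 [626.3, 636.0, 643.5, 71.0]; 46 30 [612.0, 632.2, 651.1, 67.7]; 54 50 [610.6, 635.6, 649.7, 67.6]; 62 6 [627.5, 633.5, 644.8, 67.2]; 70 24 [615.9, 635.2, 
[... 2539 characters left out ...]
 617.4, 639.3, 68.9]; 166 34 [602.0, 621.1, 640.2, 69.9]; 174 13 [613.4, 619.4, 639.7, 68.5]; 182 10 [613.4, 619.3, 622.3, 67.0]; 190 7 [613.9, 616.7, 619.1, 68.0]; 198 1 [616.8, 616.8, 616.8, 60.4]; 
165 24 [456.7, 482.1, 502.8, 70.0]; 170 29 [453.8, 482.2, 505.6, 65.4]; 175 10 [456.6, 486.3, 505.5, 66.3]; 180 4 [453.5, 467.2, 502.4, 41.8]; 185 5 [453.5, 475.4, 505.3, 41.3]; 190 5 [453.3, 482.1, 502.3, 45.1]; 195 17 [462.4, 480.8, 502.1, 65.7]; 200 18 [450.3, 475.2, 502.1, 67.4]; 205 12 [453.0, 474.0, 496.2, 62.1]; 210 18 [450.2, 481.5, 504.8, 61.0]; 215 12 [459.0, 476.8, 496.0, 59.7]; 220 12 [458.9, 476.7, 495.9, 60.6]; 225 14 [458.8, 478.7, 495.8, 58.2]; 230 9 [458.5, 480.5, 492.9, 58.2];
```

Run:
```python
import cv2
a=cv2.imread("pics/top0.png")[165:270,225:355]; cv2.imwrite("pics/crop1.png",cv2.resize(a,None,fx=5.7,fy=5.7,interpolation=cv2.INTER_CUBIC))
```

```text
(no output)
```

View pics/crop1.png

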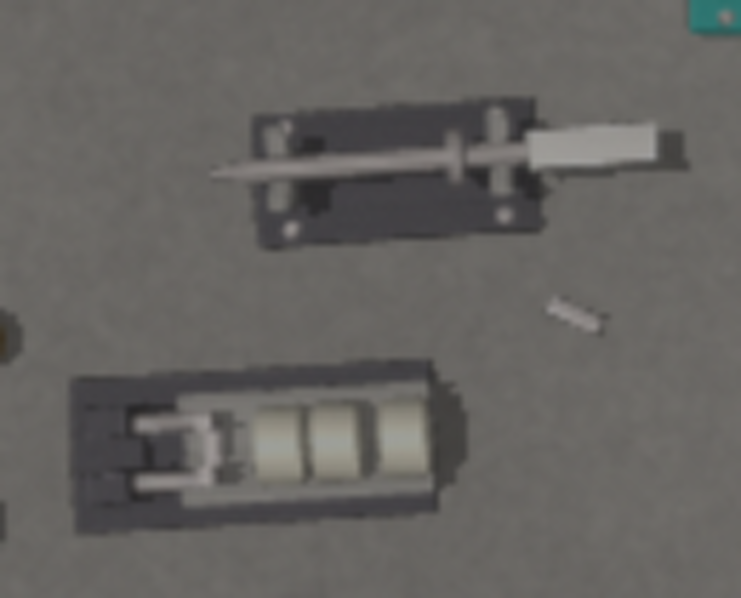

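```bash
cat >> h.py <<'E'
def plane(c,uv,z):
    M=cv2.Rodrigues(np.array(c["rvec"],float))[0]; C=-M.T@np.array(c["tvec"],float).ravel()
    uv=np.atleast_2d(uv).astype(float)
    r=np.c_[(uv[:,0]-c["cx"])/c["fx"],(uv[:,1]-c["cy"])/c["fy"],np.ones(len(uv))]@M
    return C+r*((z-C[2])/r[:,2])[:,None]
def Rt(yaw,pitch=0):  # tool x at angle yaw from world x, tool down; pitch>0 raises tool x
    return R.from_euler("z",yaw)*R.from_euler("y",-pitch)*R.from_euler("x",np.pi)
def delta(p0,R0,p1,R1):
    return np.round(R0.inv().apply(np.array(p1)-p0)/120,4).tolist(), np.round((R0.inv()*R1).as_rotvec()/.5,4).tolist()
def now():
    s=status.sense(); return s,np.array(s["ee_pos"]),R.from_quat(s["tcp_rot"])
E
python3 - <<'E'
from h import *
c=dict(np.load("top0.npz"))
hsv=cv2.cvtColor(c["color"],cv2.COLOR_RGB2HSV); V=c["color"].max(2)
for nm,(u0,v0,u1,v1),z in (("cradle",(262,178,325,212),10),("rack",(232,225,304,262),8)):
    m=np.zeros(V.shape,np.uint8); m[v0:v1,u0:u1]=(V[v0:v1,u0:u1]<82)
    m=cv2.morphologyEx(m,cv2.MORPH_OPEN,np.ones((3,3)))
    uv=np.argwhere(m)[:,::-1]; p=plane(c,uv,z)[:,:2].astype(np.float32)
    print(nm,len(p),cv2.minAreaRect(p))
# bright mandrel: principal axis
w=cloud(c); 
for t in("mandrel","rack"):
    pass
x,y,z=w[...,0],w[...,1],w[...,2]
for n in("scene","top"):
    c=dict(np.load(f"{n}0.npz")); w=cloud(c).reshape(-1,3)
    # handle top & rod by medians: fit line on points close to axis
    x,y,z=w.T
    for nm,ok in (("handle",(y>-22)&(y<36)&(z>66)&(abs(x-634)<14)),("rod",(y>90)&(y<185)&(z>60)&(abs(y-166)>13)&(abs(x-624)<12))):
        q=w[ok]; 
        yy=np.arange(q[:,1].min(),q[:,1].max(),5); mid=[(q[(q[:,1]>=a)&(q[:,1]<a+5),0].min()+q[(q[:,1]>=a)&(q[:,1]<a+5),0].max())/2 for a in yy]
        print(n,nm,np.polyfit(yy+2.5-50,mid,1), len(q))
p0=np.array([152.45,-631.88,239.29]); R0=R.from_quat([.993,.11807,0,0])
y1=np.pi/2+0.07; y0=np.arctan2(.2345,.972); T=np.array([632.,8.,150.])
for k in range(1,7):
    f=k/6; p1=p0+0 if k==0 else np.array([152.45,-631.88,239.29])*(1-f)+f*T
    R1=Rt(y0+(y1-y0)*f); print(delta(p0,R0,p1,R1),p1.round()); p0,R0=p1,R1
E
```

```text
cradle 790 ((624.4918212890625, 109.82467651367188), (71.30450439453125, 151.21246337890625), 4.907558917999268)
rack 857 ((480.04193115234375, 179.04302978515625), (80.71699523925781, 198.50135803222656), 4.525664329528809)
scene handle [-7.15803808e-02  6.32881580e+02] 127Traceback (most recent call last):
  File "<stdin>", line 20, in <module>
    return umr_minimum(a, axis, None, out, keepdims, initial, where)
ValueError: zero-size array to reduction operation minimum which has no identity
```

Run:
```python
from h import *
p0=np.array([152.45,-631.88,239.29]); R0=R.from_quat([.993,.11807,0,0])
y1=np.pi/2+0.083; y0=np.arctan2(.2345,.972); T=np.array([633.2,8.,130.]);S=p0
for k in range(1,7):
    f=k/6; p1=S*(1-f)+f*T
    R1=Rt(y0+(y1-y0)*f); print(delta(p0,R0,p1,R1),p1.round()); p0,R0=p1,R1
```

```text
([0.8575, -0.7074, 0.1518], [-0.0, 0.0, -0.4724]) [ 233. -525.  221.]
([0.9992, -0.4871, 0.1518], [0.0, 0.0, -0.4724]) [ 313. -419.  203.]
([1.0854, -0.2397, 0.1518], [-0.0, 0.0, -0.4724]) [ 393. -312.  185.]
([1.1114, 0.0209, 0.1518], [0.0, 0.0, -0.4724]) [ 473. -205.  166.]
([1.0757, 0.2804, 0.1518], [0.0, 0.0, -0.4724]) [553. -99. 148.]
([0.9802, 0.5243, 0.1518], [0.0, 0.0, -0.4724]) [633.   8. 130.]
```

```bash
python3 -m pendant '[[[0.86,-0.71,0.15],[0,0,-0.47],1],[[0.86,-0.71,0.15],[0,0,-0.47],1],[[0.86,-0.71,0.15],[0,0,-0.47],1],[[0.86,-0.71,0.15],[0,0,-0.47],1]]'
python3 -m pendant '[[[1,-0.49,0.15],[0,0,-0.47],1],[[1,-0.49,0.15],[0,0,-0.47],1],[[1,-0.49,0.15],[0,0,-0.47],1],[[1,-0.49,0.15],[0,0,-0.47],1]]'
python3 -m pendant '[[[1,-0.24,0.15],[0,0,-0.47],1],[[1,-0.24,0.15],[0,0,-0.47],1],[[1,-0.24,0.15],[0,0,-0.47],1],[[1,-0.24,0.15],[0,0,-0.47],1]]'
python3 -m pendant '[[[1,0.02,0.15],[0,0,-0.47],1],[[1,0.02,0.15],[0,0,-0.47],1],[[1,0.02,0.15],[0,0,-0.47],1],[[1,0.02,0.15],[0,0,-0.47],1]]'
python3 -m pendant '[[[1,0.28,0.15],[0,0,-0.47],1],[[1,0.28,0.15],[0,0,-0.47],1],[[1,0.28,0.15],[0,0,-0.47],1],[[1,0.28,0.15],[0,0,-0.47],1],[[1,0.28,0.15],[0,0,-0.47],1]]'
python3 - <<'E'
from h import *
s,p,r=now(); print(s["clock"],p,s["force"]); print(delta(p,r,[633.2,8,110],Rt(np.pi/2+.083)))
E
```

```text
clock: 1.7
ee_pos: [237.1, -520.2, 220.9]
tcp_rot: [0.971, 0.238, 0.001, -0.001]
force: [0.7, 0.1, 0.7]
finger_gap: 1.003
gripper_force: 0.0
clock: 2.1
ee_pos: [316.1, -414.0, 203.1]
tcp_rot: [0.937, 0.349, 0.001, -0.001]
force: [0.1, -0.3, 0.7]
finger_gap: 0.997
gripper_force: 0.0
clock: 2.5
ee_pos: [387.4, -316.0, 185.2]
tcp_rot: [0.89, 0.456, 0.0, -0.0]
force: [0.7, 0.1, 0.2]
finger_gap: 1.0
gripper_force: 0.0
clock: 2.9
ee_pos: [459.6, -221.5, 167.2]
tcp_rot: [0.831, 0.556, 0.0, -0.0]
force: [0.4, -0.0, 0.3]
finger_gap: 0.999
gripper_force: 0.0
clock: 3.4
ee_pos: [534.7, -127.3, 149.1]
tcp_rot: [0.762, 0.648, -0.001, 0.0]
force: [0.4, -0.7, -0.2]
finger_gap: 1.0
gripper_force: 0.0
3.4 [ 534.67762574 -127.33466199  149.0612619 ] [ 0.39684935 -0.68149974 -0.22422348]
([1.2458, 0.6289, 0.323], [-0.0018, 0.0032, -0.4895])
```

```bash
python3 -m pendant '[[[1,0.63,0.3],[0,0,-0.49],1],[[1,0.63,0.3],[0,0,-0.49],1],[[1,0.63,0.3],[0,0,-0.49],1],[[1,0.63,0.3],[0,0,-0.49],1],[[1,0.63,0.3],[0,0,-0.49],1]]'
python3 - <<'E'
from h import *
s,p,r=now(); print(s["clock"],p,s["force"]); print(delta(p,r,[633.2,8,100],Rt(np.pi/2+.083)))
E
```

```text
clock: 3.9
ee_pos: [628.5, -20.5, 112.6]
tcp_rot: [0.677, 0.736, -0.001, -0.0]
force: [0.0, -0.3, 0.5]
finger_gap: 0.996
gripper_force: 0.0
3.9 [628.4943151  -20.46615106 112.57745506] [ 0.02809161 -0.26385517  0.50948467]
([0.2332, 0.0592, 0.1044], [-0.0033, 0.003, 0.0021])
```

```bash
python3 -m pendant '[[[0.235,0.06,0.1],[0,0,0],1],[[0.235,0.06,0.1],[0,0,0],1],[[0.235,0.06,0.3],[0,0,0],1],[[0.235,0.06,0.53],[0,0,0],1],[[0.235,0.06,0.53],[0,0,0],1],[[0.235,0.06,0.53],[0,0,0],1]]'
python3 - <<'E'
from h import *
s,p,r=now(); print(s["clock"],p,s["force"]); print(delta(p,r,[633.2,8,49],Rt(np.pi/2+.083)))
c=read_camera("top"); cv2.imwrite("pics/t2.png",cv2.resize(c["color"][140:240,260:400,::-1],None,fx=5.5,fy=5.5,interpolation=cv2.INTER_CUBIC))
E
```

```text
clock: 4.5
ee_pos: [633.3, 8.1, 50.1]
tcp_rot: [0.677, 0.736, -0.001, 0.0]
force: [0.2, -0.2, 0.3]
finger_gap: 1.0
gripper_force: 0.0
4.5 [633.29216045   8.08864308  50.13671996] [ 0.21303519 -0.23794739  0.34644664]
([-0.0007, -0.0008, 0.0095], [-0.0014, 0.0025, 0.0005])
```

View pics/t2.png

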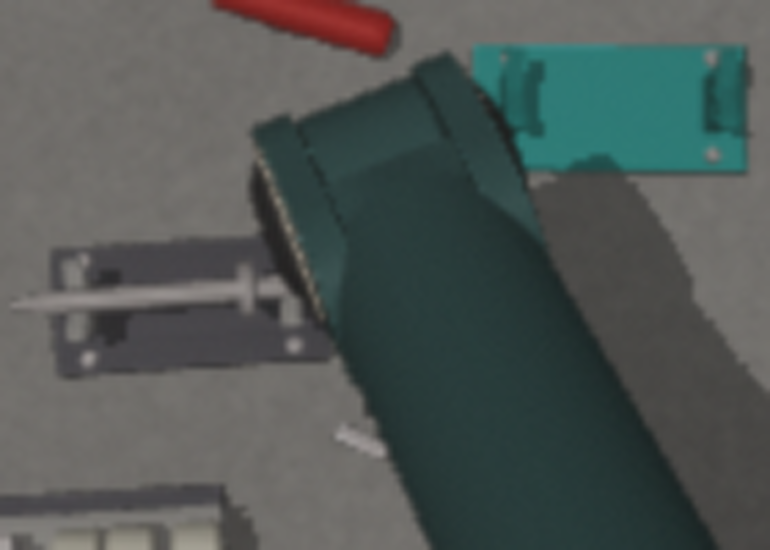

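The picture shows the arm over the handle. The mandrel is still lying in the cradle with its tip at (15,302) and collar at (245,288).

```bash
python3 -m pendant '[[[0,0,0],[0,0,0],-1],[[0,0,0],[0,0,0],-1],[[0,0,0],[0,0,0],-1],[[0,0,0],[0,0,0],-1],[[0,0,0],[0,0,0],-1],[[0,0,0],[0,0,0],-1],[[0,0,0],[0,0,0],-1],[[0,0,0],[0,0,0],-1]]' 100
```

```text
clock: 5.35
ee_pos: [633.2, 10.6, 49.9]
tcp_rot: [0.676, 0.737, -0.0, -0.0]
force: [-3.4, -0.9, 4.6]
finger_gap: 0.215
gripper_force: 97.5
```

```bash
python3 -m pendant '[[[0,0,-0.1],[0,0,0],-1],[[0,0,-0.25],[0,0,0],-1],[[0,0,-0.5],[0,0,0],-1],[[0,0,-0.5],[0,0,0],-1],[[0,0,-0.5],[0,0,0],-1],[[0,0,-0.5],[0,0,0],-1]]' 100
python3 - <<'E'
from h import *
s,p,r=now(); print(s["clock"],p,s["force"],s["moment"],r.as_matrix()[:,0]); print(delta(p,r,[503,-117,110],Rt(np.pi/2+.078)))
E
```

```text
clock: 5.95
ee_pos: [632.9, 10.3, 109.0]
tcp_rot: [0.676, 0.737, -0.001, -0.0]
force: [-0.1, -0.4, -2.7]
finger_gap: 0.217
gripper_force: 98.1
5.95 [632.91571468  10.29090995 109.01430839] [-0.0850581  -0.41885752 -2.68626021] [-0.11064391 -0.01315809 -0.00668738] [-8.56550711e-02  9.96324816e-01 -2.65044138e-04]
([-0.9641, -1.1695, -0.0064], [-0.0026, 0.0005, 0.0155])
```

```bash
python3 -m pendant '[[[-0.2,-0.2,0],[0,0,0],-1],[[-0.5,-0.5,0],[0,0,0.015],-1],[[-0.75,-0.75,0],[0,0,0.015],-1],[[-0.96,-1,0],[0,0,0.015],-1],[[-0.96,-1,0],[0,0,0.015],-1],[[-0.96,-1,0],[0,0,0.015],-1]]' 100
python3 -m pendant '[[[0,-0.17,0],[0,0,0],-1],[[0,-0.17,0],[0,0,0],-1],[[0,-0.17,0],[0,0,0],-1],[[0,-0.17,0],[0,0,0],-1]]' 100
python3 - <<'E'
from h import *
s,p,r=now(); print(s["clock"],p,s["force"],s["moment"],r.as_matrix()[:,0])
for n in("scene","top"):
    c=read_camera(n); np.savez(f"{n}3.npz",**c); cv2.imwrite(f"pics/{n}3.png",c["color"][:,:,::-1])
    w=cloud(c).reshape(-1,3); x,y,z=w.T
    print(n,[np.round(q["at"],1).tolist() for q in nets.landmark_of("mandrel",n)])
    ok=(z>85)&(z<150)&(y>-55)&(y<95)&(abs(x-493)<25); q=w[ok]
    for a in range(-56,95,8):
        k=q[(q[:,1]>=a)&(q[:,1]<a+8)]
        if len(k): print(a,len(k),np.round([k[:,0].min(),k[:,0].mean(),k[:,0].max(),np.median(k[:,2]),k[:,2].max()],1).tolist(),end=";")
    print()
E
```

```text
clock: 6.55
ee_pos: [523.0, -115.4, 109.0]
tcp_rot: [0.68, 0.733, -0.0, -0.001]
force: [0.2, 1.0, -2.5]
finger_gap: 0.218
gripper_force: 98.3
clock: 6.95
ee_pos: [504.8, -115.2, 109.7]
tcp_rot: [0.678, 0.735, 0.001, 0.0]
force: [-0.0, 0.9, -2.4]
finger_gap: 0.213
gripper_force: 98.4
6.95 [ 504.81260321 -115.17888311  109.70391814] [-0.04849531  0.8970703  -2.35404255] [-0.13974891  0.02491171  0.07108508] [-7.96817583e-02  9.96820266e-01  4.18183271e-04]
scene [[495.7, -43.9, 118.8], [798.7, 97.8, 1.2]]
-56 19 [485.3, 503.2, 514.5, 126.5, 134.1];-48 60 [486.1, 504.5, 517.7, 124.3, 137.6];-40 12 [496.7, 502.3, 506.8, 123.3, 127.4];-32 13 [495.6, 501.2, 505.0, 123.3, 126.4];-24 9 [494.5, 500.6, 505.4, 123.8, 124.9];-16 13 [497.3, 500.8, 504.8, 123.8, 127.6];-8 11 [495.8, 499.8, 502.8, 123.1, 126.9];0 13 [494.0, 499.6, 502.4, 123.9, 127.5];8 13 [491.1, 498.1, 501.1, 124.4, 127.5];16 12 [491.1, 497.5, 501.5, 123.5, 126.5];24 14 [490.1, 497.8, 501.3, 124.0, 126.8];32 10 [491.2, 496.2, 499.7, 123.5, 127.2];40 14 [490.4, 496.3, 500.4, 123.9, 127.1];48 16 [487.8, 494.9, 499.1, 124.1, 127.6];56 11 [488.0, 493.6, 496.7, 121.6, 126.3];64 10 [489.4, 492.0, 495.6, 122.0, 125.4];
top [[499.1, -47.1, 119.1]]
-56 15 [484.8, 498.6, 511.6, 129.8, 135.9];-48 27 [484.7, 498.9, 514.3, 130.3, 137.2];-40 14 [492.6, 498.4, 503.4, 124.4, 126.6];-32 15 [492.4, 497.8, 503.3, 123.7, 129.7];-24 15 [492.3, 497.7, 503.1, 123.0, 129.3];-16 12 [492.1, 496.2, 500.3, 125.0, 127.1];-8 12 [492.0, 496.0, 500.1, 124.6, 128.3];0 13 [489.1, 495.3, 499.9, 125.4, 129.4];8 15 [488.9, 494.4, 499.8, 124.6, 129.4];16 15 [488.8, 494.2, 499.6, 124.4, 129.8];24 12 [488.6, 492.7, 496.8, 125.5, 130.0];32 12 [488.5, 492.6, 496.6, 125.2, 127.1];40 13 [485.6, 491.9, 496.5, 125.6, 129.5];48 15 [485.5, 490.9, 496.3, 124.7, 131.4];56 13 [485.4, 490.8, 496.2, 124.8, 127.3];64 8 [487.8, 490.3, 493.3, 122.9, 126.0];72 2 [487.8, 489.1, 490.5, 122.1, 123.7];
```

View pics/top3.png

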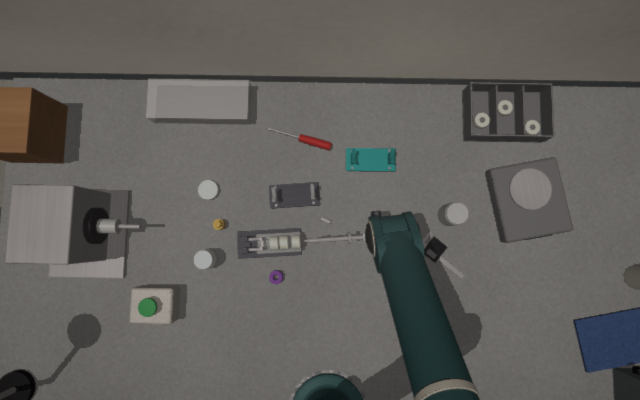

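The picture shows the mandrel held in front of the rack with its tip at (303,241), in line with the rings at (270–300,242). Next is a fit of the rod's axis against the rings.

Run:
```python
from h import *
L=lambda y:483.45-.077*(y-135)
for n in("scene","top"):
    w=cloud(dict(np.load(f"{n}3.npz"))).reshape(-1,3); x,y,z=w.T
    q=w[(z>112)&(z<135)&(y>-38)&(y<58)&(abs(x-496)<16)]
    f=fitcyl(q,6,495,119,10); print("rod",n,f[0].round(4),f[1])
    # pure-position fits w/ fixed slope for rings (t0 image) 
    w=cloud(dict(np.load(f"{n}0.npz"))).reshape(-1,3); x,y,z=w.T
    q=w[(abs(x-482)<22)&(y>91)&(y<174)&(z>47)&(z<70)]
    g=lambda s:np.hypot((q[:,0]-s[0]+.077*(q[:,1]-135)),q[:,2]-s[1])-20
    print("rings fixed slope",least_squares(g,[483,45],loss="soft_l1").x)
    print("ring ends",np.percentile(q[:,1],[0.5,99.5]))
```

```text
rod scene [ 4.951694e+02 -8.000000e-02  1.202075e+02  1.250000e-02] 1.2653503250963718
rings fixed slope [483.73323273  44.94374578]
ring ends [ 92.13665271 173.84134385]
rod top [ 4.946508e+02 -8.610000e-02  1.203684e+02  6.200000e-03] 1.709094675783887
rings fixed slope [483.6557454   45.30686559]
ring ends [ 92.90716711 173.23114351]
```

```bash
python3 -m pendant '[[[0,-0.015,0.2],[0,0,0.006],-1],[[0,-0.015,0.4],[0,0,0.006],-1],[[0,-0.015,0.55],[0,0,0.006],-1],[[0,-0.015,0.628],[0,0,0.006],-1],[[0,-0.015,0.628],[0,0,0.006],-1],[[0,-0.015,0.628],[0,0,0.006],-1],[[0,-0.015,0.628],[0,0,0.006],-1]]' 100
python3 - <<'E'
from h import *
s,p,r=now(); print(s["clock"],p,s["force"],s["moment"],r.as_matrix()[:,0]); print(delta(p,r,[483.7-.077*(p[1]-135),p[1],34.4],Rt(np.pi/2+.077)))
E
```

```text
clock: 7.85
ee_pos: [502.6, -116.3, 35.2]
tcp_rot: [0.68, 0.733, 0.0, 0.001]
force: [0.3, 0.5, -2.1]
finger_gap: 0.22
gripper_force: 98.5
7.85 [ 502.60443843 -116.2690991    35.23242851] [ 0.32664752  0.54044033 -2.06138948] [-0.10655194  0.00290222  0.0100447 ] [-7.53770788e-02  9.97154956e-01 -5.37711787e-04]
([-0.0003, 0.0037, 0.0069], [0.0034, 0.0011, -0.0031])
```

```bash
python3 -m pendant '[[[0.08,0.003,0.006],[0,0,-0.002],-1],[[0.16,0.003,0.006],[0,0,-0.002],-1],[[0.25,0.003,0.006],[0,0,-0.002],-1],[[0.25,0.003,0.006],[0,0,-0.002],-1]]' 100
python3 - <<'E'
from h import *
s,p,r=now(); print(p,s["force"],s["moment"],r.as_matrix()[:,0]); print(delta(p,r,[483.7-.077*(p[1]-135),p[1],34.4],Rt(np.pi/2+.077)))
c=read_camera("scene"); cv2.imwrite("pics/s4.png",cv2.resize(c["color"][180:280,320:450,::-1],None,fx=5.5,fy=5.5,interpolation=cv2.INTER_CUBIC))
E
```

```text
clock: 8.25
ee_pos: [499.8, -83.5, 33.9]
tcp_rot: [0.678, 0.735, 0.0, -0.0]
force: [0.6, 0.2, -2.4]
finger_gap: 0.217
gripper_force: 98.4
[499.81129581 -83.54122426  33.85488599] [ 0.57303092  0.19043581 -2.40384407] [-0.11520233  0.01814263  0.01530123] [-0.08003344  0.99679168  0.00100247]
([-0.0005, 0.006, -0.0045], [0.0006, -0.002, 0.0062])
```

View pics/s4.png

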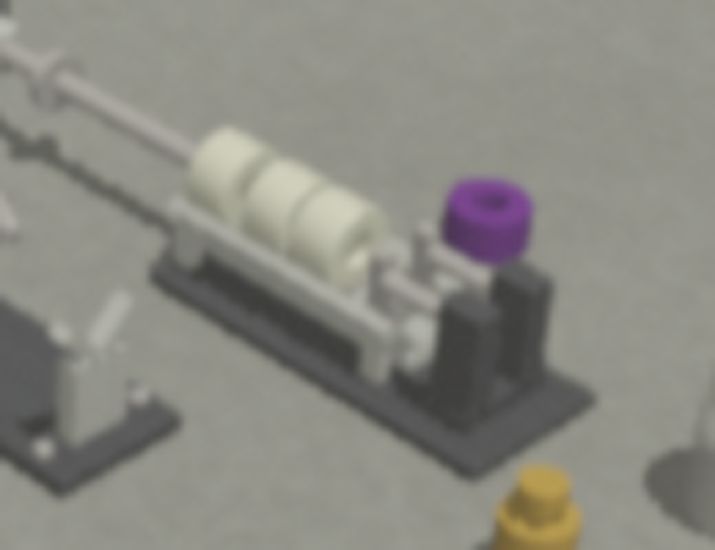

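The picture shows the nose just entering ring_a at (190,160). The purple ring at (490,220) and the stop posts are clear of the path, so the insertion goes on.

```bash
python3 -m pendant '[[[0.07,0.004,0],[0,0,0.003],-1],[[0.14,0.004,0],[0,0,0.003],-1],[[0.21,0.004,0],[0,0,0.003],-1],[[0.28,0.004,0],[0,0,0.003],-1],[[0.34,0.004,0],[0,0,0.003],-1],[[0.4,0.004,0],[0,0,0.003],-1],[[0.4,0.004,0],[0,0,0.003],-1]]' 100
python3 - <<'E'
from h import *
s,p,r=now(); print(p,s["force"],s["moment"],r.as_matrix()[:,0]); print(delta(p,r,[483.7-.077*(p[1]-135),p[1],34.4],Rt(np.pi/2+.077)))
E
```

```text
clock: 9.0
ee_pos: [496.6, -36.9, 33.6]
tcp_rot: [0.679, 0.734, 0.0, -0.0]
force: [-1.6, -0.4, -2.7]
finger_gap: 0.215
gripper_force: 98.4
[496.60974194 -36.877184    33.62196675] [-1.55762901 -0.43604136 -2.68675161] [-0.09243193 -0.00109488  0.09105806] [-7.68433694e-02  9.97043025e-01  5.49809922e-04]
([-0.0002, 0.0027, -0.0065], [0.0001, -0.0011, -0.0002])
```

```bash
python3 -m pendant '[[[0.0,-0.008,0],[0,0,0],-1],[[0.05,-0.008,0],[0,0,0],-1],[[0.1,-0.008,0],[0,0,0],-1],[[0.1,-0.008,0],[0,0,0],-1]]' 100
python3 - <<'E'
from h import *
s,p,r=now(); print(p,s["force"],s["moment"],r.as_matrix()[:,0]); print(delta(p,r,[483.7-.077*(p[1]-135),p[1],34.4],Rt(np.pi/2+.077)))
E
```

```text
clock: 9.4
ee_pos: [494.8, -25.3, 33.7]
tcp_rot: [0.68, 0.734, 0.0, -0.0]
force: [0.0, -0.2, -0.8]
finger_gap: 0.216
gripper_force: 98.5
[494.78722634 -25.32336009  33.65560681] [ 0.0069704  -0.16897997 -0.79408687] [-0.03211464 -0.08114818 -0.021839  ] [-7.61386686e-02  9.97097068e-01  5.83002145e-04]
([-0.0008, 0.0105, -0.0062], [0.0003, -0.0012, -0.0016])
```

```bash
python3 -m pendant '[[[0.0,0,-0.007],[0,0,0],-1],[[0.05,0,-0.007],[0,0,0],-1],[[0.1,0,-0.007],[0,0,0],-1],[[0.15,0,-0.007],[0,0,0],-1],[[0.2,0,-0.007],[0,0,0],-1],[[0.25,0,-0.007],[0,0,0],-1],[[0.3,0,-0.007],[0,0,0],-1],[[0.3,0,-0.007],[0,0,0],-1]]' 100
python3 - <<'E'
from h import *
s,p,r=now(); print(p,s["force"],s["moment"],r.as_matrix()[:,0]); print(delta(p,r,[483.7-.077*(p[1]-135),p[1],34.4],Rt(np.pi/2+.077)))
c=read_camera("scene"); np.savez("scene5.npz",**c); cv2.imwrite("pics/s5.png",cv2.resize(c["color"][180:280,320:450,::-1],None,fx=5.5,fy=5.5,interpolation=cv2.INTER_CUBIC))
E
```

```text
clock: 10.2
ee_pos: [492.1, 10.7, 34.5]
tcp_rot: [0.679, 0.734, 0.0, -0.0]
force: [0.2, 0.2, -2.1]
finger_gap: 0.215
gripper_force: 98.4
[492.08139961  10.71744333  34.47841889] [ 0.18855796  0.19175937 -2.12162383] [-0.13520151  0.00762076  0.02602179] [-7.65955890e-02  9.97062117e-01  4.99660914e-04]
([-0.0008, 0.0099, 0.0007], [0.0003, -0.001, -0.0007])
```

View pics/s5.png

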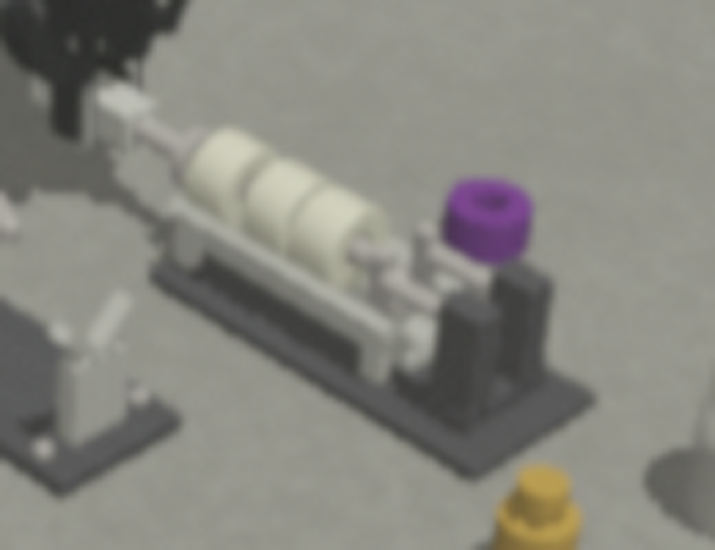

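The picture shows the rod through all three rings, its nose emerging from ring_c at (365,250). The collar is just short of ring_a at (190,145).

```bash
python3 -m pendant '[[[0.025,0.002,0],[0,0,0],-1],[[0.05,0.002,0],[0,0,0],-1],[[0.075,0.002,0],[0,0,0],-1],[[0.1,0.002,0],[0,0,0],-1],[[0.125,0.002,0],[0,0,0],-1],[[0.15,0.002,0],[0,0,0],-1],[[0.175,0.002,0],[0,0,0],-1],[[0.2,0.002,0],[0,0,0],-1]]' 100
python3 - <<'E'
from h import *
s,p,r=now(); print(p,s["force"],s["moment"],r.as_matrix()[:,0])
c=read_camera("top"); np.savez("top6.npz",**c); w=cloud(c).reshape(-1,3); x,y,z=w.T
q=w[(abs(x-482)<10)&(y>80)&(z>57)&(y<230)]; h,e=np.histogram(q[:,1],np.arange(80,220,3)); print(dict(zip(e.tolist(),h.tolist())))
q=w[(abs(x-480)<20)&(abs(abs(x-479)-12)<6)&(y>175)&(z>55)&(y<240)]; h,e=np.histogram(q[:,1],np.arange(176,240,2)); print(dict(zip(e.tolist(),h.tolist())))
E
```

```text
clock: 11.05
ee_pos: [490.6, 33.4, 34.4]
tcp_rot: [0.68, 0.733, -0.0, 0.0]
force: [0.6, -2.2, -2.3]
finger_gap: 0.215
gripper_force: 98.4
[490.55944157  33.4280085   34.41530984] [ 0.5871904  -2.2209705  -2.28576197] [-0.45860299 -0.07333576 -0.01656995] [-7.47588102e-02  9.97201596e-01 -3.10967098e-04]
{80: 10, 83: 9, 86: 7, 89: 0, 92: 0, 95: 0, 98: 0, 101: 0, 104: 0, 107: 1, 110: 10, 113: 8, 116: 6, 119: 7, 122: 7, 125: 7, 128: 8, 131: 8, 134: 7, 137: 7, 140: 7, 143: 7, 146: 7, 149: 7, 152: 7, 155: 8, 158: 8, 161: 7, 164: 11, 167: 5, 170: 9, 173: 7, 176: 1, 179: 0, 182: 0, 185: 0, 188: 0, 191: 0, 194: 0, 197: 2, 200: 2, 203: 2, 206: 0, 209: 1, 212: 0, 215: 0}
{176: 2, 178: 0, 180: 0, 182: 0, 184: 0, 186: 0, 188: 0, 190: 0, 192: 0, 194: 3, 196: 6, 198: 4, 200: 6, 202: 1, 204: 3, 206: 2, 208: 1, 210: 2, 212: 2, 214: 1, 216: 1, 218: 4, 220: 1, 222: 3, 224: 4, 226: 1, 228: 1, 230: 2, 232: 1, 234: 2, 236: 4}
```

```bash
python3 -m pendant '[[[0.02,0,0],[0,0,0],-1],[[0.04,0,0],[0,0,0],-1],[[0.06,0,0],[0,0,0],-1],[[0.08,0,0],[0,0,0],-1],[[0.08,0,0],[0,0,0],-1]]' 100
python3 -m pendant '[[[0.006,0,0],[0,0,0],-1],[[0.012,0,0],[0,0,0],-1],[[0.018,0,0],[0,0,0],-1]]' 100
```

```text
clock: 11.6
ee_pos: [489.8, 43.6, 34.4]
tcp_rot: [0.68, 0.733, 0.0, -0.0]
force: [-0.1, -0.3, -2.4]
finger_gap: 0.219
gripper_force: 98.4
clock: 11.9
ee_pos: [489.7, 44.9, 34.4]
tcp_rot: [0.68, 0.733, -0.0, 0.0]
force: [-0.5, -1.8, -1.7]
finger_gap: 0.211
gripper_force: 98.5
```

```bash
python3 -m pendant '[[[0.005,0,0],[0,0,0],-1],[[0.01,0,0],[0,0,0],-1]]' 100
```

```text
clock: 12.1
ee_pos: [489.6, 46.3, 34.4]
tcp_rot: [0.68, 0.733, -0.0, 0.0]
force: [0.1, -1.7, -2.0]
finger_gap: 0.216
gripper_force: 98.4
```

```bash
python3 -m pendant '[[[0.004,0,0],[0,0,0],-1],[[0.008,0,0],[0,0,0],-1]]' 100
```

```text
clock: 12.3
ee_pos: [489.5, 47.3, 34.4]
tcp_rot: [0.68, 0.733, -0.0, -0.0]
force: [0.1, -1.7, -0.9]
finger_gap: 0.215
gripper_force: 98.4
```

```bash
python3 -m pendant '[[[0.004,0,0],[0,0,0],-1],[[0.008,0,0],[0,0,0],-1]]' 100
python3 - <<'E'
from h import *
c=read_camera("top"); w=cloud(c).reshape(-1,3); x,y,z=w.T
q=w[(abs(x-482)<10)&(y>80)&(z>57)&(y<230)]; h,e=np.histogram(q[:,1],np.arange(110,220,3)); print(h.tolist())
E
```

```text
clock: 12.5
ee_pos: [489.4, 48.3, 34.4]
tcp_rot: [0.68, 0.733, -0.0, -0.0]
force: [-0.2, -2.0, -1.7]
finger_gap: 0.216
gripper_force: 98.4
[0, 0, 0, 0, 0, 0, 8, 8, 8, 8, 7, 7, 7, 7, 7, 7, 11, 7, 7, 8, 9, 7, 6, 8, 6, 7, 7, 0, 0, 2, 2, 2, 1, 0, 1, 0]
```

```bash
python3 -m pendant '[[[0.004,0,0],[0,0,0],-1],[[0.008,0,0],[0,0,0],-1]]' 100
```

```text
clock: 12.75
ee_pos: [489.4, 49.2, 34.4]
tcp_rot: [0.68, 0.733, -0.0, 0.0]
force: [-0.1, -0.9, -1.5]
finger_gap: 0.22
gripper_force: 98.4
```

```bash
python3 -m pendant '[[[0.004,0,0],[0,0,0],-1],[[0.008,0,0],[0,0,0],-1]]' 100
```

```text
clock: 12.95
ee_pos: [489.3, 50.2, 34.4]
tcp_rot: [0.68, 0.733, -0.0, -0.0]
force: [0.3, -2.4, -1.6]
finger_gap: 0.217
gripper_force: 98.4
```

```bash
python3 -m pendant '[[[0.004,0,0],[0,0,0],-1],[[0.008,0,0],[0,0,0],-1]]' 100
```

```text
clock: 13.15
ee_pos: [489.2, 51.1, 34.4]
tcp_rot: [0.68, 0.733, -0.0, -0.0]
force: [-1.4, -1.5, -0.8]
finger_gap: 0.208
gripper_force: 98.4
```

```bash
python3 -m pendant '[[[0.004,0,0],[0,0,0],-1],[[0.006,0,0],[0,0,0],-1]]' 100
```

```text
clock: 13.35
ee_pos: [489.2, 51.9, 34.4]
tcp_rot: [0.68, 0.733, -0.0, -0.0]
force: [0.4, -1.8, -2.0]
finger_gap: 0.217
gripper_force: 98.4
```

```bash
python3 -m pendant '[[[0.004,0,0],[0,0,0],-1],[[0.007,0,0],[0,0,0],-1]]' 100
```

```text
clock: 13.55
ee_pos: [489.1, 52.7, 34.4]
tcp_rot: [0.68, 0.733, -0.0, -0.0]
force: [-0.3, -1.5, -2.6]
finger_gap: 0.214
gripper_force: 98.4
```

Run:
```python
from h import *
c=read_camera("top"); w=cloud(c).reshape(-1,3); x,y,z=w.T
q=w[(abs(x-482)<12)&(y>80)&(z>55)&(y<230)]; h,e=np.histogram(q[:,1],np.arange(176,230,2)); print(h.tolist()) 
cv2.imwrite("pics/t7.png",cv2.resize(c["color"][215:275,230:320,::-1],None,fx=8,fy=8,interpolation=cv2.INTER_CUBIC))
```

```text
[4, 7, 7, 7, 4, 8, 9, 1, 9, 6, 2, 3, 3, 1, 2, 0, 2, 0, 2, 0, 1, 1, 0, 1, 2, 1]
```

View pics/t7.png

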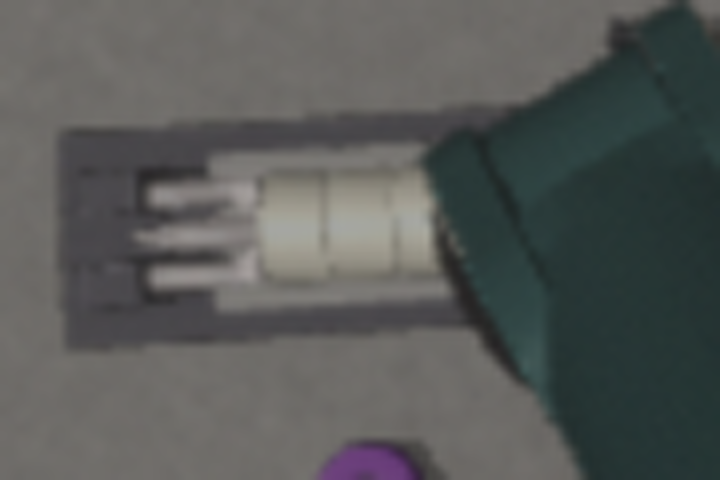

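The picture shows the rings packed together, with ring_c's face right at the yoke at (258,230). The rod tip is through the slot at (135,237). I'll press on in small steps.

```bash
python3 -m pendant '[[[0.004,0,0],[0,0,0],-1],[[0.006,0,0],[0,0,0],-1]]' 100
```

```text
clock: 13.8
ee_pos: [489.0, 53.2, 34.4]
tcp_rot: [0.68, 0.733, -0.0, 0.0]
force: [0.4, -2.5, -1.1]
finger_gap: 0.214
gripper_force: 98.5
```

```bash
python3 -m pendant '[[[0.004,0,0],[0,0,0],-1],[[0.004,0,0],[0,0,0],-1]]' 100
```

```text
clock: 14.0
ee_pos: [489.0, 53.4, 34.4]
tcp_rot: [0.68, 0.733, -0.0, 0.0]
force: [-0.0, -3.8, -2.0]
finger_gap: 0.215
gripper_force: 98.5
```

```bash
python3 -m pendant '[[[0.004,0,0],[0,0,0],-1],[[0.004,0,0],[0,0,0],-1]]' 100
```

```text
clock: 14.2
ee_pos: [489.0, 53.6, 34.4]
tcp_rot: [0.68, 0.733, -0.0, 0.0]
force: [0.7, -4.9, -1.2]
finger_gap: 0.217
gripper_force: 98.5
```

```bash
python3 -m pendant '[[[0.003,0,0],[0,0,0],-1],[[0.003,0,0],[0,0,0],-1]]' 100
```

```text
clock: 14.4
ee_pos: [489.0, 53.8, 34.4]
tcp_rot: [0.68, 0.733, -0.001, 0.0]
force: [0.2, -6.1, -2.4]
finger_gap: 0.215
gripper_force: 98.5
```

```bash
python3 -m pendant '[[[0.004,0,0],[0,0,0],-1],[[0.006,0,0],[0,0,0],-1],[[0.006,0,0],[0,0,0],-1]]' 100
```

```text
clock: 14.7
ee_pos: [488.9, 53.9, 34.4]
tcp_rot: [0.681, 0.733, -0.001, 0.0]
force: [0.3, -6.9, -1.0]
finger_gap: 0.217
gripper_force: 98.5
```

```bash
python3 -m pendant '[[[0.003,0,0],[0,0,0],-1],[[0.003,0,0],[0,0,0],-1]]' 100; python3 -c "
from h import *
for _ in range(2): read_camera('top'); s=status.sense(); print(s['force'],s['ee_pos'])"
```

```text
clock: 14.9
ee_pos: [488.9, 54.0, 34.4]
tcp_rot: [0.681, 0.733, -0.001, 0.001]
force: [0.8, -8.1, -0.6]
finger_gap: 0.213
gripper_force: 98.5
[ 0.89217073 -8.42124555 -0.97214043] [488.91908198  54.05086137  34.39801421]
[ 0.79272788 -7.61679967 -1.06451882] [488.89959507  54.01477452  34.38501581]
```

```bash
python3 -m pendant '[[[0.004,0,0],[0,0,0],-1],[[0.008,0,0],[0,0,0],-1],[[0.008,0,0],[0,0,0],-1]]' 100; python3 -c "
from h import *
for _ in range(2): read_camera('top'); s=status.sense(); print(s['force'],s['ee_pos'])"
```

```text
clock: 15.3
ee_pos: [488.9, 54.3, 34.4]
tcp_rot: [0.681, 0.732, -0.001, 0.001]
force: [0.6, -9.5, -1.4]
finger_gap: 0.213
gripper_force: 98.6
[ 0.8552672  -9.40592429 -0.81403807] [488.83187561  54.33526375  34.36221196]
[ 0.7296602  -9.2546024  -0.99668351] [488.84857926  54.30593805  34.37580414]
```

```bash
python3 -m pendant '[[[0.004,0,0],[0,0,0],-1],[[0.006,0,0],[0,0,0],-1],[[0.006,0,0],[0,0,0],-1],[[0.006,0,0],[0,0,0],-1]]' 100; python3 -c "
from h import *
for _ in range(2): read_camera('top'); s=status.sense(); print(s['force'],s['ee_pos'])"
```

```text
clock: 15.8
ee_pos: [488.8, 54.4, 34.3]
tcp_rot: [0.681, 0.732, -0.002, 0.001]
force: [1.1, -10.2, 0.1]
finger_gap: 0.216
gripper_force: 98.6
[ -0.96582365 -11.66087903  -0.89113295] [488.81157415  54.44348196  34.36998822]
[  0.16267615 -11.16467245  -0.3067254 ] [488.82894934  54.42214483  34.3842006 ]
```

```bash
python3 -m pendant '[[[-0.008,0,0],[0,0,0],-1],[[-0.016,0,0],[0,0,0],-1],[[-0.024,0,0],[0,0,0],-1],[[-0.024,0,0],[0,0,0],-1]]' 100; python3 -c "
from h import *
s,p,r=now(); print(s['force'],p,r.as_matrix()[:,0],s['moment'])"
```

```text
clock: 16.3
ee_pos: [489.0, 54.0, 34.4]
tcp_rot: [0.68, 0.733, -0.0, 0.0]
force: [0.9, -5.2, -0.8]
finger_gap: 0.212
gripper_force: 98.6
[ 0.91095731 -5.24614835 -0.84024452] [488.99898115  53.95213271  34.38947495] [-7.42233448e-02  9.97241436e-01 -6.43606857e-04] [-1.18467515 -0.04552264  0.01155377]
```

```bash
python3 -m pendant '[[[-0.008,0,0],[0,0,0],-1],[[-0.016,0,0],[0,0,0],-1],[[-0.016,0,0],[0,0,0],-1],[[-0.016,0,0],[0,0,0],-1]]' 100; python3 -c "
from h import *
s,p,r=now(); print(s['force'],p,r.as_matrix()[:,0],s['moment'])"
```

```text
clock: 16.7
ee_pos: [489.1, 53.3, 34.4]
tcp_rot: [0.68, 0.733, 0.0, -0.0]
force: [-0.7, -1.0, -2.0]
finger_gap: 0.216
gripper_force: 98.5
[-0.65286843 -0.99446217 -1.98876121] [489.12286162  53.33279887  34.42265782] [-7.54459993e-02  9.97149624e-01  7.26852442e-04] [-0.31343006  0.04525856  0.00128953]
```

```bash
python3 -m pendant '[[[0,0,-0.01],[0,0,0],-1],[[0,0,-0.02],[0,0,0],-1],[[0,0,-0.03],[0,0,0],-1],[[0,0,-0.04],[0,0,0],-1],[[0,0,-0.05],[0,0,0],-1],[[0,0,-0.06],[0,0,0],-1],[[0,0,-0.08],[0,0,0],-1],[[0,0,-0.08],[0,0,0],-1]]' 100; python3 -c "
from h import *
s,p,r=now(); print(s['force'],p,r.as_matrix()[:,0],s['moment'])
c=read_camera('scene'); cv2.imwrite('pics/s8.png',cv2.resize(c['color'][180:280,320:450,::-1],None,fx=5.5,fy=5.5,interpolation=cv2.INTER_CUBIC))"
```

```text
clock: 17.5
ee_pos: [489.3, 52.7, 44.3]
tcp_rot: [0.68, 0.733, 0.0, 0.0]
force: [-0.5, -0.4, -3.3]
finger_gap: 0.214
gripper_force: 98.2
[-0.48090444 -0.35236944 -3.29009587] [489.33626167  52.70072042  44.31655161] [-7.48287768e-02  9.97196397e-01  2.26367515e-05] [-0.29774495  0.04091265  0.05160992]
```

View pics/s8.png

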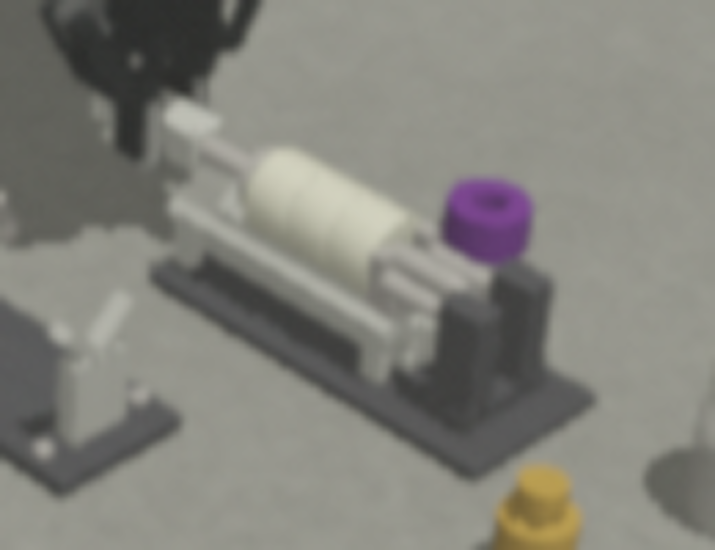

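The picture shows the three rings up off the trough together (250–410,210) and closed up on the rod. I'll keep lifting and raise the tip a little to hold them against the collar.

```bash
python3 -m pendant '[[[0,0,-0.03],[0,0,0],-1],[[0,0,-0.09],[0,0,0],-1],[[0,0,-0.17],[0,0,0],-1],[[0,0,-0.26],[0,0.03,0],-1],[[0,0,-0.35],[0,0.07,0],-1],[[0,0,-0.44],[0,0.12,0],-1],[[0,0,-0.5],[0,0.17,0],-1],[[0,0,-0.53],[0,0.2,0],-1]]' 100; python3 -c "
from h import *
s,p,r=now(); print(s['force'],p,r.as_matrix()[:,0],s['moment'])
print(delta(p,r,[633.2,10.5,110],Rt(np.pi/2+.085,.1)))"
```

```text
clock: 18.35
ee_pos: [489.7, 52.3, 109.0]
tcp_rot: [0.679, 0.732, 0.035, -0.036]
force: [0.1, 0.3, -4.2]
finger_gap: 0.217
gripper_force: 98.2
[ 0.11855428  0.25367719 -4.16127542] [489.73249163  52.26420632 108.9706639 ] [-0.07409341  0.99221703  0.10007763] [-0.48665343 -0.05710876 -0.01997283]
([-0.4331, 1.1664, -0.0499], [0.0059, -0.0005, -0.0208])
```

```bash
python3 -m pendant '[[[-0.01,0.05,0],[0,0,0],-1],[[-0.05,0.15,0],[0,0,0],-1],[[-0.12,0.3,-0.01],[0,0,-0.01],-1],[[-0.2,0.48,-0.02],[0,0,-0.02],-1],[[-0.28,0.66,-0.03],[0,0,-0.02],-1],[[-0.36,0.82,-0.04],[0,0,-0.02],-1],[[-0.41,0.94,-0.04],[0,0,-0.02],-1],[[-0.43,1,-0.04],[0,0,-0.02],-1]]' 100
python3 -m pendant '[[[0,0.06,0],[0,0,0],-1],[[0,0.12,0],[0,0,0],-1],[[0,0.166,0],[0,0,0],-1],[[0,0.166,0],[0,0,0],-1],[[0,0.166,0],[0,0,0],-1]]' 100; python3 -c "
from h import *
s,p,r=now(); print(s['force'],p,r.as_matrix()[:,0],s['moment'])
print(delta(p,r,[633.2,10.5,110],Rt(np.pi/2+.0857,0)))"
```

```text
clock: 19.15
ee_pos: [614.5, 9.1, 106.3]
tcp_rot: [0.676, 0.735, 0.034, -0.036]
force: [-0.5, -1.1, -3.9]
finger_gap: 0.216
gripper_force: 98.2
clock: 19.65
ee_pos: [632.2, 11.9, 107.2]
tcp_rot: [0.675, 0.736, 0.034, -0.037]
force: [0.4, 0.0, -3.3]
finger_gap: 0.214
gripper_force: 98.2
[ 0.42379122  0.04812706 -3.31194896] [632.20276878  11.91840518 107.24562923] [-0.08495216  0.99138029  0.09974088] [-0.47715738 -0.04307749 -0.0269474 ]
([-0.0101, 0.0073, -0.0241], [0.0011, -0.1998, -0.0005])
```

```bash
python3 -m pendant '[[[-0.01,0.008,0],[0,-0.05,0],-1],[[-0.01,0.008,0],[0,-0.1,0],-1],[[-0.01,0.008,0],[0,-0.15,0],-1],[[-0.01,0.008,0],[0,-0.2,0],-1],[[-0.01,0.008,0],[0,-0.2,0],-1],[[-0.01,0.008,0],[0,-0.2,0],-1]]' 100
python3 - <<'E'
from h import *
s,p,r=now(); print(s['force'],p,r.as_matrix()[:,0]); print(delta(p,r,[633.2,10.6,49.9],Rt(np.pi/2+.0857,0)))
for n in("scene","top"):
    c=read_camera(n); w=cloud(c).reshape(-1,3); x,y,z=w.T
    q=w[(y>160)&(y<186)&(z>110)&(z<135)&(abs(x-620)<14)]; 
    g=lambda s:np.hypot(q[:,0]-s[0]+.0857*(q[:,1]-173),q[:,2]-s[1])-6
    print(n,"rod at y=173 (x,z)",least_squares(g,[619,118],loss="soft_l1").x,"expect x",p[0]-.0857*(173-p[1]),"z",p[2]+10.6)
    q=w[(y>40)&(y<230)&(z>126)&(z<150)&(abs(x-626)<12)]; print("rings",np.percentile(q[:,1],[1,99]))
E
```

```text
clock: 20.25
ee_pos: [633.5, 11.1, 107.2]
tcp_rot: [0.676, 0.737, 0.0, 0.0]
force: [0.6, 0.8, -2.7]
finger_gap: 0.218
gripper_force: 98.2
[ 0.59346455  0.76642135 -2.73706273] [633.53400633  11.12703959 107.23419982] [-8.58223478e-02  9.96310431e-01 -2.22385400e-04]
([-0.004, -0.0036, 0.4778], [0.0021, 0.0004, 0.0005])
scene rod at y=173 (x,z) [619.64650843 117.14435429] expect x 619.6614936241517 z 117.83419982230308
rings [ 74.59105703 154.07359923]
top rod at y=173 (x,z) [619.28056084 116.48540185] expect x 619.6614936241517 z 117.83419982230308
rings [ 76.30444871 152.41267568]
```

```bash
python3 -m pendant '[[[-0.002,-0.003,0.05],[0,0,0],-1],[[-0.004,-0.003,0.13],[0,0,0],-1],[[-0.004,-0.003,0.22],[0,0,0],-1],[[-0.004,-0.003,0.31],[0,0,0],-1],[[-0.004,-0.003,0.38],[0,0,0],-1],[[-0.004,-0.003,0.42],[0,0,0],-1],[[-0.004,-0.003,0.44],[0,0,0],-1],[[-0.004,-0.003,0.45],[0,0,0],-1]]' 100
python3 -m pendant '[[[0,0,0.006],[0,0,0],-1],[[0,0,0.012],[0,0,0],-1],[[0,0,0.018],[0,0,0],-1],[[0,0,0.022],[0,0,0],-1],[[0,0,0.022],[0,0,0],-1]]' 100
python3 - <<'E'
from h import *
s,p,r=now(); print(s['force'],s["moment"],p,r.as_matrix()[:,0]); print(delta(p,r,[633.2,10.6,49.9],Rt(np.pi/2+.0857,0)))
E
```

```text
clock: 21.15
ee_pos: [633.4, 10.2, 53.0]
tcp_rot: [0.676, 0.736, 0.0, 0.0]
force: [0.6, 0.0, -4.1]
finger_gap: 0.215
gripper_force: 98.2
clock: 21.65
ee_pos: [633.4, 10.1, 50.7]
tcp_rot: [0.676, 0.736, 0.0, 0.0]
force: [-0.9, -0.5, -2.2]
finger_gap: 0.214
gripper_force: 98.4
[-0.90832703 -0.48562061 -2.21611905] [-0.1883869   0.04743461  0.06969961] [633.40596924  10.05668347  50.72497423] [-8.48109923e-02  9.96397055e-01 -6.27919934e-05]
([0.0047, -0.0013, 0.0069], [0.0025, 0.0001, -0.0016])
```

```bash
python3 -m pendant '[[[0,0,0.004],[0,0,0],-1],[[0,0,0.008],[0,0,0],-1],[[0,0,0.008],[0,0,0],-1]]' 100
python3 - <<'E'
from h import *
s,p,r=now(); print(s['force'],s["moment"],p,r.as_matrix()[:,0])
E
```

```text
clock: 21.95
ee_pos: [633.5, 10.0, 50.3]
tcp_rot: [0.676, 0.736, 0.0, 0.001]
force: [-2.6, -1.5, 5.3]
finger_gap: 0.215
gripper_force: 99.4
[-2.58582478 -1.50916272  5.29616675] [-0.10788151  0.55081099  0.11582388] [633.5306848   10.03919702  50.2743877 ] [-8.48269172e-02  9.96395662e-01 -2.79261822e-04]
```

```bash
python3 -m pendant '[[[0,0,-0.002],[0,0,0],-0.4],[[0,0,-0.002],[0,0,0],-0.3],[[0,0,-0.002],[0,0,0],-0.1],[[0,0,-0.002],[0,0,0],0.2],[[0,0,-0.002],[0,0,0],0.5],[[0,0,-0.002],[0,0,0],0.5],[[0,0,-0.002],[0,0,0],0.5]]' 20
```

```text
clock: 22.65
ee_pos: [633.3, 10.1, 49.7]
tcp_rot: [0.676, 0.736, 0.0, 0.0]
force: [-0.5, -1.0, -0.4]
finger_gap: 0.751
gripper_force: 0.0
```

Released. Now raising the arm clear, then swinging it away and taking a look.

```bash
python3 -m pendant '[[[0,0,-0.1],[0,0,0],0.5],[[0,0,-0.3],[0,0,0],0.5],[[0,0,-0.6],[0,0,0],0.5],[[0,0,-0.9],[0,0,0],0.5],[[0,0,-1],[0,0,0],0.5],[[0,0,-1],[0,0,0],0.5]]' 20
python3 -m pendant '[[[-0.3,0,0],[0,0,0],0.5],[[-0.6,0,0],[0,0,0],0.5],[[-1,0,0],[0,0,0],0.5],[[-1,0,0],[0,0,0],0.5],[[-1,0,0],[0,0,0],0.5]]' 20
python3 - <<'E'
from h import *
c=read_camera("scene"); a=cv2.resize(c["color"][180:280,260:400,::-1],None,fx=4,fy=4,interpolation=cv2.INTER_CUBIC)
d=read_camera("top"); b=cv2.resize(d["color"][170:220,250:355,::-1],(560,267),interpolation=cv2.INTER_CUBIC)
cv2.imwrite("pics/f9.png",np.vstack([a[:330],b]))
for c in(c,d):
    w=cloud(c).reshape(-1,3); x,y,z=w.T
    q=w[(y>30)&(y<230)&(z>69)&(z<95)&(abs(x-626)<10)]; h,e=np.histogram(q[:,1],np.arange(60,170,4)); print(h.tolist())
print([(np.round(q["at"]).tolist(),round(q["conf"],2)) for q in nets.landmark_of("mandrel","top")])
E
```

```text
clock: 23.25
ee_pos: [634.6, 10.2, 172.8]
tcp_rot: [0.677, 0.736, 0.002, 0.002]
force: [-0.1, 0.9, -0.8]
finger_gap: 0.751
gripper_force: 0.0
clock: 23.75
ee_pos: [642.2, -111.5, 167.8]
tcp_rot: [0.678, 0.735, -0.001, -0.001]
force: [0.1, -0.2, -0.4]
finger_gap: 0.751
gripper_force: 0.0
[0, 0, 0, 5, 2, 7, 9, 8, 8, 9, 10, 10, 8, 11, 10, 9, 10, 10, 10, 10, 11, 13, 20, 8, 0, 0, 0]
[1, 0, 0, 3, 11, 6, 14, 7, 14, 7, 7, 13, 7, 14, 7, 7, 14, 7, 13, 8, 8, 11, 5, 7, 2, 0, 0]
[([626.0, 75.0, 59.0], 0.83), ([618.0, 135.0, 58.0], 0.71)]
```

View pics/f9.png

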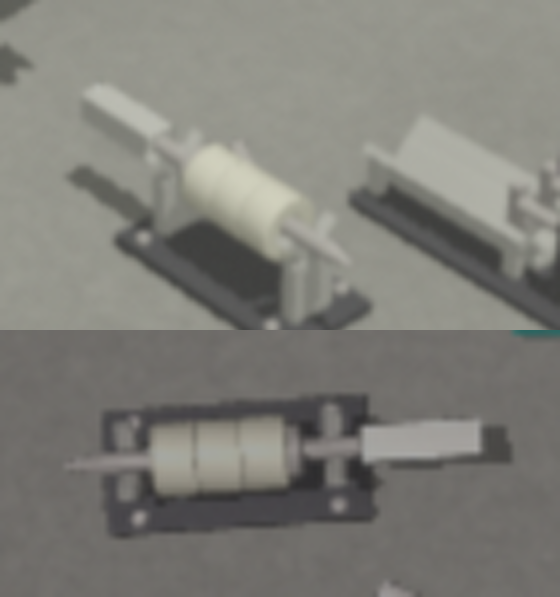

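The mandrel lies in both forks, at (125,465) and (333,445) in the lower panel. The three rings are packed against the collar at (293,450), the rack is empty and the gripper is clear.

```bash
python3 -c "
from plant import robot
print(robot.close_job())"
```

```text
the job is handed in; nothing more can be done
None
```

The job is done and handed in: the mandrel lies back in both cradle forks, released, with all three rings close against its collar; the push peaked at about 11 N measured, and the clock stood at about 24 s of the 66 s allowed.

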